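# Open the steam cleaner's filler for refilling

### The arm

A 7-joint arm with a two-finger parallel gripper is mounted at the origin on the work surface. World frame = base frame: x ahead of the robot, y to its left, z up, the work surface at z = 0. Lengths are in m, angles in rad, forces in N, time in s.
With the tool pointing down it reaches from about 0.425 to 0.825 m from the base axis. Payload 3.6 kg.
Tool frame: the origin (TCP) lies at the very end of the fingers, on their centre line; the grasp point (between the pads) lies manip.tcp_to_grasp behind it (manip.tcp_to_grasp is the distance from the TCP to the grasp point, in m); z points along the fingers, y is the direction in which the jaws open and shut (so a half turn about z gives the same grasp; the last joint's range is limited). The gripper opens to 85 mm and grips with 20 to 120 N. Pads are 22 mm wide; open, the fingers measure 114 mm over their backs; the gripper's body (76 mm by 85 mm) begins 54 mm behind the grasp point. The pads swing forward as they close: fully open they stand 13 mm farther back than shut.
Start: joints at [-1.232, 0.615, -0.013, 1.423, 0.008, 1.103, -0.04], TCP at [0.232, 0.607, 0.231] pointing down, gripper open.
Joint ranges: [-3.12, 3.12], [-0.3, 2.06], [-1.34, 1.32], [0.26, 2.42], [-1.36, 4.5], [0.01, 1.98], [-2.84, 2.84]. Speed limits (rad/s): [2.79, 2.79, 3.14, 3.14, 3.14, 3.14, 3.14].

### API

Orientations are given as a unit quaternion [w, x, y, z].
In Python, from workcell import manip, capture, recognise, tip_of gives the robot as it stands.
- The arm moves only by the tool drive_tool, never from a script. Its argument "motion" is text: rows parted by semicolons, each of 5 numbers parted by spaces: the shift along the tool's x, y, z in m, then the turn about the tool's z in degrees, then the finger opening in m, from 0 to 0.0854. A call has 1 to 8 rows; each row shifts and turns the commanded pose from where the row before left it, along the tool's axes as they then stand; what a row does not reach is not made up. A row lasts 1/8 s, in which the tool goes at most 62.5 mm and 10.7 degrees, less where a joint would pass 70% of its speed; a pose out of reach is approached as far as the arm can. A call is refused whole if a number of a shift passes 0.0625 or a number of a turn 10.7, either way. A call with a gripper value outside its range is refused whole. The fingers move at their own pace and stop on an object; "newtons" is the grip in N (left out, the last holds). Time passes only in rows, so rows that do not move let the fingers close. It gives the time, the measured TCP pose, the force and the opening at its end, in the units of the state.
- manip.read_state(): the state, without advancing time (a new reading comes with each control period).
- capture(name): name is "side" or "top"; returns a dict with "image" (400x640x3 uint8, blue, green, red), "z_map" (400x640 float32, m along the optical axis (not along the pixel's ray), 0 where there is no reading), "mtx" (3x3 intrinsics, pixels), "pose" (4x4, takes a point from camera to world coordinates). Camera axes: x right, y down, z forward; pixel columns grow to the right and rows downward; lengths in m; the calibration is good to about 2 mm. A picture is of the moment at which its call begins.
- manip.finish_job(): hands the job in, once; it reports no verdict.
Trained networks look in the newest picture that a camera, given by its name, has taken for a name from the list of things; names that differ only in an ending like _2 or _b are one class to them, and where a whole thing is asked for, a point or a joint stands for the part that bears it (a point fixed in the world has none). Each returns a list of dicts, best first, with "p" (0 to 1); they miss things now and then, are a little off and sometimes report something else, mostly with a low value. They report only what shows in the picture. A call takes as long as a camera call. They do not tell look-alikes from the thing itself.
- recognise(camera, target): "extent" ([left, top, width, height] in pixels, round what is visible of it).
- tip_of(camera, target): "location" ([column, row] in pixels: a listed point, or the origin of a listed thing).
The state is a dict: "clock": time; "joint_positions": joint angles; "qd": joint speeds; "effort": joint torques, N m; "position": TCP position; "ee_rot": TCP orientation; "contact_force": force on the tool from outside, world axes, zero at the start; "torque": the same for the moment, N m; "gripper_width": opening from 0.0 (shut) to 1.0 (fully open).
Only numpy, scipy, OpenCV 4.12 (cv2) and the standard library are available. Lean on these libraries where they do the work, as an engineer would, in place of code of your own. Each camera call takes 0.05 s, during which the arm holds its last target.

### The job

The jewellery steam cleaner has to be refilled. First let off its pressure by swinging the vent lever fully open, in line with its pipe; then unscrew the filler cap, lift it off its neck and lower it, right way up, into the round steel dish beside the machine. Put it down gently rather than dropping it, leave the vent open, and leave the other things on the bench where they are.

Things in the scene. Friction and masses are not known exactly. Their poses are not given: they have to be found in the camera images.
- cap_center (a point): Filler cap of the steam cleaner: black, ribbed, round (twelve-sided) screw cap, bright ferrule at its foot, small brass disc on its flat top. 48 mm across flats, 50 over the ribs, 40 mm high, 0.13 to 0.21 kg. The point is on its axis half-way up, 20 mm above its lower edge; z up along the axis. Closed, its lower edge is 12 mm above the casing's top; nothing else that high within 80 mm of its axis.
- filler_seat (a point): Centre of the seat that the closed cap's lower edge rests on (cap_center 20 mm above it); on the neck's axis. x, y axes as the cleaner's. Right-hand quick thread: turned counter-clockwise seen from above the cap rises 16 mm per turn and is free after 4.4 to 4.8 rad (0.7 turn), not before; it turns easily and stays when let go. The neck stands 32 mm above the seat: lift a free cap straight up 36 mm or more to clear it.
- vent (a joint): Lever of the vent ball valve, rad: 0 is shut (lever across its pipe, pointing to the machine's front), 1.571 is fully open at its stop (in line with the pipe, pointing out over the machine's -y side). It opens counter-clockwise seen from above about a vertical axis, starts up to 0.25 open, takes about 2 N at the grip and stays where it is left.
- vent_grip (a point): Middle of the vent lever's black rubber sleeve (46 mm long, 12 mm wide, 10 mm high), 55 mm from the lever's axis; its x axis points from here to the pivot. 52 mm above the casing's top and free on both sides over the whole swing.
- vent_pivot (a point): Axis of the vent lever, at the lever's height.
- cleaner: The steam cleaner: stainless casing 220 (x) by 200 (y) mm, top 185 mm above the bench, fixed. Origin: centre of its underside; -x is its front, with gauge and a thin nozzle jutting 50 mm. On top, in its frame: filler cap at (35, 40) mm, vent lever's axis at (-35, -60) mm with a pipe to the -y side, a brass safety valve 40 mm high at (80, -70) mm.
- dish: Shallow round stainless dish, loose, 154 mm over the rim, 17 mm high, flat floor about 130 mm across and 3 mm above the bench. Origin: centre of its underside. It stands left or right of the steam cleaner. A cap standing in it has cap_center 23 mm above this origin.
- board: Bystander: white square-cornered soldering board 150 x 140 x 18 mm, lying on the other side of the machine from the dish. Origin: centre of its underside.
- bangle: Bystander: green stone bangle, 76 mm across, 14 mm high, lying on the soldering board. Origin: centre of its underside.
- dap_block: Bystander: brass dapping block, 50 mm cube with round hollows. Origin: centre of its underside.
- melting_dish: Bystander: small clay melting dish, 72 mm across, 32 mm high. Origin: centre of its underside.
- flux_jar: Bystander: amber glass jar with a white lid, 52 mm across, 65 mm high. Origin: centre of its underside.
- brush: Bystander: brush with a yellow handle, 190 mm long, lying. Origin: middle of its underside.
- file: Bystander: file with a wooden handle, 270 mm long, lying. Origin: on its underside, near its middle.
- filler_cap: The whole filler cap; its origin is the centre of its lower edge, z up along its axis.
Mind the look-alikes: they are no part of the job. Of the things that look like the filler_cap, the largest one is meant. What is shaped like the dish but pink is not meant.

How it is judged:
On the way, in this order (a step that is already met when the one before it is completed fails the run):
1. the vent lever is swung fully open while the filler cap is still screwed down (value of joint vent above 1.35 rad and z of cap_center in the frame of filler_seat below 0.0235 m), for 0.2 s.
2. the filler cap is unscrewed and lifted clear of its neck (z of cap_center in the frame of filler_seat above 0.055 m), for 0.1 s.
3. the cap is brought right down into the dish in the gripper, not dropped (horizontal distance between cap_center and dish below 0.055 m and z of cap_center in the frame of dish below 0.035 m and contact force between the fingers and filler_cap above 0.5 N).
At the end, for the whole second after the job is handed in: The vent lever is open (past 1.35 rad), and the filler cap stands at rest, released and right way up (within 0.15 rad), on the floor of the dish (its axis within 55 mm of the dish's centre), with the dish flat on the bench (value of joint vent above 1.35 rad and horizontal distance between cap_center and dish below 0.055 m and z of cap_center in the frame of dish below 0.028 m and angle between cap_center's own z axis and vertical below 0.15 rad and linear speed of filler_cap below 0.02 m/s and angle between dish's own z axis and vertical below 0.1 rad); the robot touches nothing.
It fails at once if the dish is pushed more than 60 mm (distance of dish from where it was at the start of the episode above 0.06 m).
It fails at once if another thing on the bench is shifted more than 40 mm (distance of any of board, bangle, dap_block, melting_dish, flux_jar, brush, file from where it was at the start of the episode above 0.04 m).
It fails at once if the cap is tipped over (angle between cap_center's own z axis and vertical above 0.7 rad).
It also fails if it takes over 72 s, if anything falls off the work surface, if the arm or the gripper's body presses on something with over 40 N, if the wrist force passes 120 N, or if a joint passes its speed limit or range.

## Working session

There is one attempt and no reset: what is moved stays moved. The work goes in short steps, Python scripts to look and compute and a tool call to move; the robot and the scene stay as the last step left them, time stands still between calls to the robot, and variables do not carry over. Pictures are saved under pics/ and viewed, and the job is handed in when it is done.

Besides the shell and the picture viewer there is one more tool, called by a JSON object that holds its "method" and its "body". drive_tool: Moves the arm, as the interface text tells. Its arguments: {"type":"object","properties":{"motion":{"type":"string"},"newtons":{"type":"number"}},"required":["motion"]}

```bash
ls; mkdir -p pics; python3 - <<'E'
from workcell import manip, capture, recognise, tip_of
import cv2, numpy as np
print(manip.read_state(), manip.tcp_to_grasp)
for n in ("side","top"):
    c=capture(n); cv2.imwrite(f"pics/{n}0.png",c["image"]); np.savez(f"{n}0.npz",**c)
    print(n,c["mtx"].tolist(),np.round(c["pose"],4).tolist())
    for t in ["filler_cap","dish","cleaner","board"]:
        print(t,[(np.round(r["extent"]).tolist(),round(r["p"],2)) for r in recognise(n,t)][:4])
    for t in ["cap_center","vent_grip","vent_pivot","filler_seat","dish","cleaner"]:
        print(t,[(np.round(r["location"],1).tolist(),round(r["p"],2)) for r in tip_of(n,t)][:4])
E
```

```text
pics
{'clock': 0.0, 'joint_positions': array([-1.23150157,  0.61594237, -0.01264383,  1.42496064,  0.008075  ,
        1.10336636, -0.0403977 ]), 'qd': array([ 0.00235882, -0.00077811,  0.00150295,  0.0006082 , -0.00148784,
       -0.00072566,  0.00040698]), 'effort': array([ 1.27195913e-04, -4.69213128e+01,  2.59027518e-01, -1.71036083e+01,
        9.87517851e-03,  9.73567221e-03,  1.89075541e-05]), 'position': array([0.23219048, 0.60627412, 0.23010257]), 'ee_rot': array([-2.38530931e-04,  1.81839698e-01,  9.83327310e-01, -1.29195306e-03]), 'contact_force': array([-0.19442924,  0.39932127, -0.67891551]), 'torque': array([ 0.01551391,  0.01101869, -0.0140082 ]), 'gripper_width': 1.0027498459196007} 0.0187
side [[408.99931095062595, 0.0, 317.8840513569937], [0.0, 408.99931095062595, 194.82598241219347], [0.0, 0.0, 1.0]] [[0.9999, -0.0166, -0.0, 0.4309], [-0.0131, -0.7871, 0.6167, -0.563], [-0.0103, -0.6166, -0.7872, 0.9374], [0.0, 0.0, 0.0, 1.0]]
filler_cap [([380.0, 155.0, 23.0, 23.0], 0.95), ([410.0, 276.0, 18.0, 12.0], 0.6)]
dish [([293.0, 139.0, 50.0, 41.0], 0.97), ([209.0, 142.0,
[... 499 characters left out ...]
564663972048, 194.0524730117519], [0.0, 0.0, 1.0]] [[-0.0118, -0.9949, 0.1001, 0.3148], [-0.9998, 0.0103, -0.0156, 0.071], [0.0145, -0.1002, -0.9949, 1.4525], [0.0, 0.0, 0.0, 1.0]]
filler_cap [([298.0, 114.0, 18.0, 23.0], 0.88), ([375.0, 111.0, 14.0, 15.0], 0.46)]
dish [([205.0, 181.0, 55.0, 56.0], 0.95), ([205.0, 271.0, 57.0, 56.0], 0.85)]
cleaner [([284.0, 94.0, 87.0, 113.0], 0.57)]
board []
cap_center [([267.7, 112.1], 0.63), ([311.7, 123.8], 0.59), ([381.7, 117.6], 0.55)]
vent_grip [([311.7, 127.9], 0.53), ([355.7, 168.6], 0.44), ([279.0, 229.0], 0.4)]
vent_pivot [([350.8, 148.3], 0.48)]
filler_seat [([308.8, 126.3], 0.58)]
dish [([234.5, 209.3], 0.69), ([231.2, 298.7], 0.63)]
cleaner []
```

View pics/side0.png

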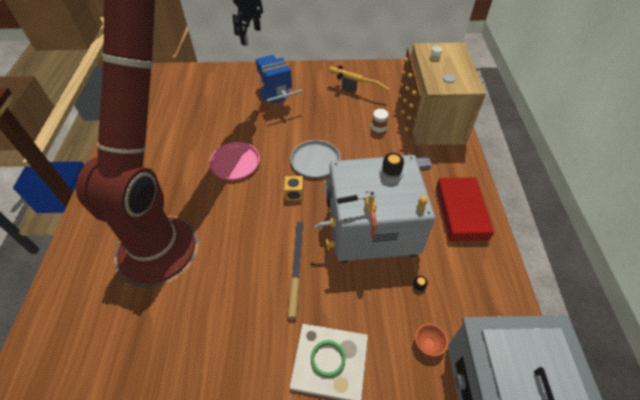

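View pics/top0.png

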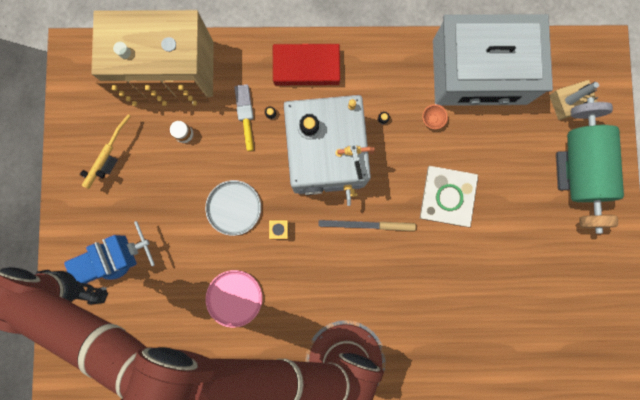

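```bash
cat > h.py <<'E'
import numpy as np, cv2
def load(n): return dict(np.load(n))
def pt(c,u,v,z=None):
    """pixel -> world using z_map"""
    K=c["mtx"];P=c["pose"]
    d=c["z_map"][int(round(v)),int(round(u))] if z is None else z
    p=np.array([(u-K[0,2])/K[0,0]*d,(v-K[1,2])/K[1,1]*d,d,1]); return (P@p)[:3]
def atz(c,u,v,h):
    K=c["mtx"];P=c["pose"]
    r=P[:3,:3]@np.array([(u-K[0,2])/K[0,0],(v-K[1,2])/K[1,1],1]);o=P[:3,3]
    return o+r*(h-o[2])/r[2]
def cloud(c):
    K=c["mtx"];P=c["pose"];z=c["z_map"];v,u=np.mgrid[:z.shape[0],:z.shape[1]]
    p=np.stack([(u-K[0,2])/K[0,0]*z,(v-K[1,2])/K[1,1]*z,z],-1)
    w=p@P[:3,:3].T+P[:3,3]; w[z<=0]=np.nan; return w
def proj(c,p):
    q=np.linalg.inv(c["pose"])@np.append(p,1); return (c["mtx"]@q[:3])[:2]/q[2]
E
python3 - <<'E'
from h import *
import cv2
a=load("side0.npz");b=load("top0.npz")
i=cv2.resize(a["image"][130:290,280:460],None,fx=4,fy=3.7,interpolation=cv2.INTER_CUBIC);cv2.imwrite("pics/side0c.png",i)
i=cv2.resize(b["image"][80:220,260:400],None,fx=4.2,fy=4.2,interpolation=cv2.INTER_CUBIC);cv2.imwrite("pics/top0c.png",i)
E
```

```text
(no output)
```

View pics/side0c.png

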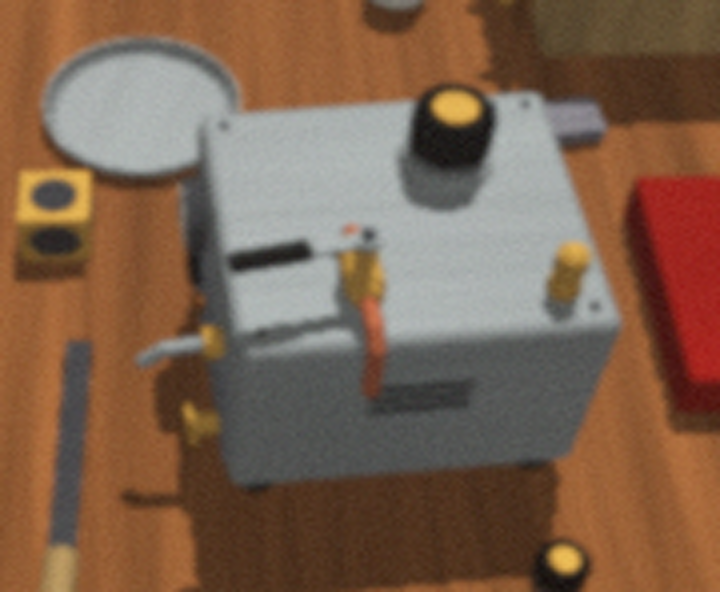

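View pics/top0c.png

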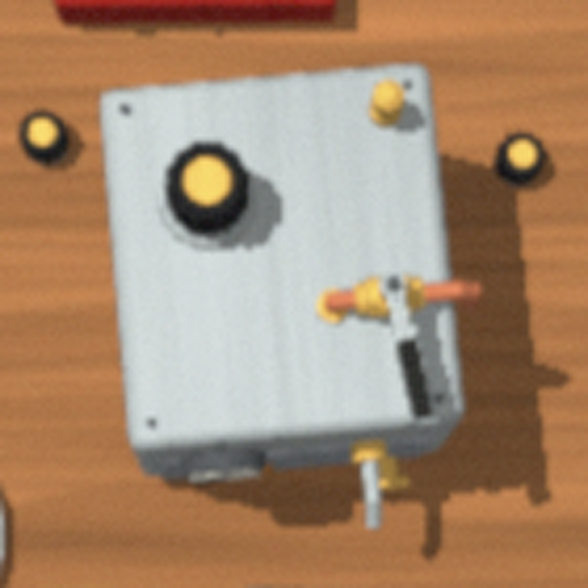

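The filler cap candidates in the top view are the large cap on the casing at (309,124) and small ones at (270,112) and (384,117); I choose the large one. For the dish, the steel one is at (233,208) and the pink one at (235,298); I choose the steel one. The lever sleeve is black at top (357,168), with its pivot at about (353,148).

```bash
python3 - <<'E'
from h import *
for n in ("side","top"):
    c=load(n+"0.npz"); w=cloud(c); c["w"]=w
    m=(abs(w[...,2]-0.185)<0.012)&(w[...,0]>0.45)&(w[...,0]<0.85)&(abs(w[...,1])<0.25)
    k,l,s,_=cv2.connectedComponentsWithStats(m.astype(np.uint8)); j=1+np.argmax(s[1:,4]); q=w[l==j]
    r=cv2.minAreaRect((q[:,:2]*1000).astype(np.float32)); print(n,"casing",r,np.median(q[:,2]), "corners",cv2.boxPoints(r).round().tolist())
    # cap top
    m=(w[...,2]>0.222)&(w[...,2]<0.25)&(w[...,0]>0.5)&(w[...,0]<0.85)&(abs(w[...,1])<0.25)
    k,l,s,_=cv2.connectedComponentsWithStats(m.astype(np.uint8))
    for j in range(1,k):
        if s[j,4]>15:
            q=w[l==j];print(" high",s[j],np.median(q,0).round(4),q.min(0).round(3),q.max(0).round(3), cv2.minAreaRect((q[:,:2]*1000).astype(np.float32)))
    # dish
    m=(w[...,2]>0.009)&(w[...,2]<0.025)&(w[...,0]>0.25)&(w[...,0]<0.75)&(w[...,1]>0.05)&(w[...,1]<0.4)
    k,l,s,_=cv2.connectedComponentsWithStats(m.astype(np.uint8))
    for j in range(1,k):
        if s[j,4]>40:
            q=w[l==j];print(" dishlike",s[j],np.median(q,0).round(4),cv2.minEnclosingCircle((q[:,:2]*1000).astype(np.float32)))
a=load("side0.npz");b=load("top0.npz")
for nm,ua,ub,h in [("cap top",(393.5,157),(309,123),.237),("dish center",(315,160.5),(233,208),.008),("pivot",(374,194),(353.5,148),.237),("grip",(348,199.5),(357.5,169),.237)]:
    print(nm,atz(a,*ua,h).round(4),atz(b,*ub,h).round(4))
E
```

```text
side casing ((576.5598754882812, 38.81439971923828), (218.9202117919922, 216.56764221191406), 4.572518825531006) 0.18475394236269793 corners [[459.0, 138.0], [476.0, -78.0], [694.0, -60.0], [677.0, 155.0]]
 high [382 152  22  19 303] [0.6062 0.0835 0.2352] [0.584 0.065 0.222] [0.632 0.113 0.24 ] ((606.9207763671875, 88.76470947265625), (45.69633483886719, 47.1189079284668), 55.25002670288086)
 high [350 191  25  11 148] [ 0.5327 -0.0206  0.2392] [ 0.5   -0.03   0.222] [ 0.553 -0.008  0.245] ((526.8982543945312, -18.740083694458008), (54.29682159423828, 14.453595161437988), 10.19426155090332)
 high [421 195   6   7  28] [ 0.6614 -0.0172  0.2236] [ 0.657 -0.026  0.222] [ 0.669 -0.009  0.227] ((662.6832885742188, -17.748245239257812), (17.126487731933594, 11.406280517578125), 81.76525115966797)
 dishlike [290 140  50  37 240] [0.4181 0.3414 0.0149] ((423.7358703613281, 308.12615966796875), 78.54261779785156)
 dishlike [415 156   9  12  63] [0.7412 0.2814 0.0171] ((742.6780395507812, 283.4538269042969), 22.382341384887695)
 dishlike [285 194  17   5  58] [0.3599 0.1542 0.0183] ((359.9695
[... 838 characters left out ...]
17684936523)
 dishlike [235  93  18  58 580] [0.6887 0.2711 0.018 ] ((667.76513671875, 276.7474670410156), 84.97022247314453)
 dishlike [264 107  12  12  51] [0.6901 0.2008 0.0221] ((692.1305541992188, 201.98532104492188), 15.863173484802246)
 dishlike [205 181  56  55 344] [0.4321 0.3192 0.0146] ((424.9644775390625, 305.3697814941406), 77.98692321777344)
 dishlike [318 220   7   7  43] [0.3786 0.0601 0.0132] ((377.5718688964844, 60.12001419067383), 11.068137168884277)
cap top [0.6092 0.0943 0.237 ] [0.6088 0.0879 0.237 ]
dish center [0.4238 0.2999 0.008 ] [0.4235 0.3058 0.008 ]
pivot [ 0.553  -0.0147  0.237 ] [ 0.547  -0.0179  0.237 ]
grip [ 0.4956 -0.0285  0.237 ] [ 0.4962 -0.0265  0.237 ]
```

```bash
cat >> h.py <<'E'
def tool(s):
    from scipy.spatial.transform import Rotation as R
    q=s["ee_rot"]; return R.from_quat([q[1],q[2],q[3],q[0]]).as_matrix()
def plan(target,head,n,open_,first=None):
    """print suggested rows: shift in tool axes towards target, tool-x heading head(deg, world)"""
    from workcell import manip
    s=manip.read_state(); M=tool(s); p=s["position"]
    h0=np.degrees(np.arctan2(M[1,0],M[0,0])); dh=(head-h0+180)%360-180
    print("t",round(s["clock"],2),"p",p.round(4),"head",round(h0,1),"tilt",np.degrees(np.arccos(-M[2,2])).round(2),"q",s["joint_positions"].round(2),"F",s["contact_force"].round(1),"w",round(s["gripper_width"],3))
    d=(np.array(target)-p)/n
    for i in range(n):
        h=np.radians(h0+dh*i/n); x=np.array([np.cos(h),np.sin(h)]); y=np.array([np.sin(h),-np.cos(h)])
        print(f"{d[:2]@x:.4f} {d[:2]@y:.4f} {-d[2]:.4f} {-dh/n:.1f} {open_};",end=" ")
    print()
E
python3 - <<'E'
from h import *
plan([.495,-.030,.31],193,14,.03)
b=load("top0.npz");a=load("side0.npz")
for c,l in((b,[(365,149),(371,149.5),(340,152)]),(a,[(374,205),(374,215)])):
  print([pt(c,*q).round(3).tolist() for q in l])
E
```

```text
t 1.1 p [0.2324 0.607  0.2313] head 159.0 tilt 0.01 q [-1.23  0.61 -0.01  1.42  0.01  1.1  -0.04] F [-0.2  0.4  0.6] w 0.998
-0.0338 -0.0358 -0.0056 -2.4 0.03; -0.0322 -0.0372 -0.0056 -2.4 0.03; -0.0306 -0.0385 -0.0056 -2.4 0.03; -0.0290 -0.0398 -0.0056 -2.4 0.03; -0.0273 -0.0410 -0.0056 -2.4 0.03; -0.0255 -0.0421 -0.0056 -2.4 0.03; -0.0237 -0.0431 -0.0056 -2.4 0.03; -0.0219 -0.0441 -0.0056 -2.4 0.03; -0.0200 -0.0450 -0.0056 -2.4 0.03; -0.0181 -0.0458 -0.0056 -2.4 0.03; -0.0161 -0.0465 -0.0056 -2.4 0.03; -0.0141 -0.0471 -0.0056 -2.4 0.03; -0.0121 -0.0477 -0.0056 -2.4 0.03; -0.0101 -0.0482 -0.0056 -2.4 0.03; 
[[0.549, -0.048, 0.211], [0.55, -0.063, 0.202], [0.544, 0.013, 0.203]]
[[0.554, -0.025, 0.211], [0.552, -0.051, 0.209]]
```

{"method": "drive_tool", "body": {"motion": "0 0 -0.04 0 0.03;0 0 -0.04 0 0.03"}}

```text
clock: 1.35
position: [0.2324, 0.6067, 0.3118]
ee_rot: [-0.0, 0.182, 0.983, -0.001]
contact_force: [0.7, 0.6, -0.0]
gripper_width: 0.601
```

{"method": "drive_tool", "body": {"motion": "-0.034 -0.036 0 0 0.03;-0.034 -0.036 0 0 0.03;-0.034 -0.036 0 0 0.03;-0.034 -0.036 0 0 0.03;-0.034 -0.036 0 0 0.03;-0.034 -0.036 0 0 0.03;-0.034 -0.036 0 0 0.03;-0.034 -0.036 0 0 0.03"}}

```text
clock: 2.35
position: [0.384, 0.2392, 0.3117]
ee_rot: [0.0, 0.182, 0.983, 0.0]
contact_force: [1.0, 0.2, 0.6]
gripper_width: 0.351
```

```bash
python3 - <<'E'
from h import *
plan([.495,-.028,.30],193,6,.03)
E
```

```text
t 2.35 p [0.384  0.2392 0.3117] head 159.0 tilt 0.06 q [-0.68  0.22  0.09  1.84 -0.02  1.08  0.63] F [1.  0.2 0.6] w 0.351
-0.0332 -0.0350 0.0019 -5.7 0.03; -0.0296 -0.0381 0.0019 -5.7 0.03; -0.0257 -0.0408 0.0019 -5.7 0.03; -0.0215 -0.0431 0.0019 -5.7 0.03; -0.0172 -0.0451 0.0019 -5.7 0.03; -0.0127 -0.0465 0.0019 -5.7 0.03;
```

```bash
python3 - <<'E'
from h import *
plan([.495,-.028,.30],13,14,.03)
E
```

```text
t 2.35 p [0.384  0.2392 0.3117] head 159.0 tilt 0.06 q [-0.68  0.22  0.09  1.84 -0.02  1.08  0.63] F [1.  0.2 0.6] w 0.351
-0.0142 -0.0150 0.0008 10.4 0.03; -0.0167 -0.0122 0.0008 10.4 0.03; -0.0186 -0.0089 0.0008 10.4 0.03; -0.0199 -0.0054 0.0008 10.4 0.03; -0.0206 -0.0017 0.0008 10.4 0.03; -0.0206 0.0020 0.0008 10.4 0.03; -0.0199 0.0057 0.0008 10.4 0.03; -0.0185 0.0092 0.0008 10.4 0.03; -0.0165 0.0124 0.0008 10.4 0.03; -0.0140 0.0152 0.0008 10.4 0.03; -0.0110 0.0175 0.0008 10.4 0.03; -0.0077 0.0192 0.0008 10.4 0.03; -0.0041 0.0203 0.0008 10.4 0.03; -0.0003 0.0207 0.0008 10.4 0.03;
```

{"method": "drive_tool", "body": {"motion": "-0.014 -0.015 0 10.4 0.03;-0.017 -0.012 0 10.4 0.03;-0.019 -0.009 0 10.4 0.03;-0.02 -0.005 0 10.4 0.03;-0.021 -0.002 0 10.4 0.03;-0.021 0.002 0 10.4 0.03;-0.02 0.006 0 10.4 0.03;-0.018 0.009 0 10.4 0.03"}}

```text
clock: 3.35
position: [0.4483, 0.087, 0.3116]
ee_rot: [0.0, 0.791, 0.612, 0.0]
contact_force: [0.7, 0.5, -0.3]
gripper_width: 0.352
```

{"method": "drive_tool", "body": {"motion": "-0.016 0.012 0 10.4 0.03;-0.014 0.015 0 10.4 0.03;-0.011 0.018 0 10.4 0.03;-0.008 0.019 0 10.4 0.03;-0.004 0.02 0 10.4 0.03;0 0.021 0 10.4 0.03;0 0 0 0 0.03"}}

```text
clock: 4.22
position: [0.4963, -0.0276, 0.3115]
ee_rot: [0.001, 0.993, 0.117, 0.0]
contact_force: [0.0, 0.8, 0.4]
gripper_width: 0.35
```

```bash
python3 - <<'E'
from h import *
from workcell import capture,tip_of
plan([.495,-.028,.22],13,4,.03)
for n in("side","top"):
    c=capture(n); np.savez(n+"1.npz",**c); 
    for t in("vent_grip","vent_pivot"):
      for r in tip_of(n,t)[:2]: print(n,t,round(r["p"],2),atz(c,*r["location"],.237).round(3))
    u,v=proj(c,[.52,-.02,.237]).astype(int)
    cv2.imwrite(f"pics/{n}1c.png",cv2.resize(c["image"][max(0,v-60):v+60,u-70:u+70],None,fx=4.5,fy=4.5,interpolation=cv2.INTER_CUBIC))
E
```

```text
t 4.22 p [ 0.4963 -0.0276  0.3115] head 13.4 tilt 0.07 q [-0.5   0.36  0.72  1.74 -0.25  1.14 -1.04] F [0.  0.8 0.4] w 0.35
-0.0003 0.0000 0.0229 0.1 0.03; -0.0003 0.0000 0.0229 0.1 0.03; -0.0003 0.0000 0.0229 0.1 0.03; -0.0003 0.0000 0.0229 0.1 0.03; 
side vent_pivot 0.69 [ 0.554 -0.018  0.237]
top vent_pivot 0.57 [ 0.616 -0.211  0.237]
```

View pics/side1c.png

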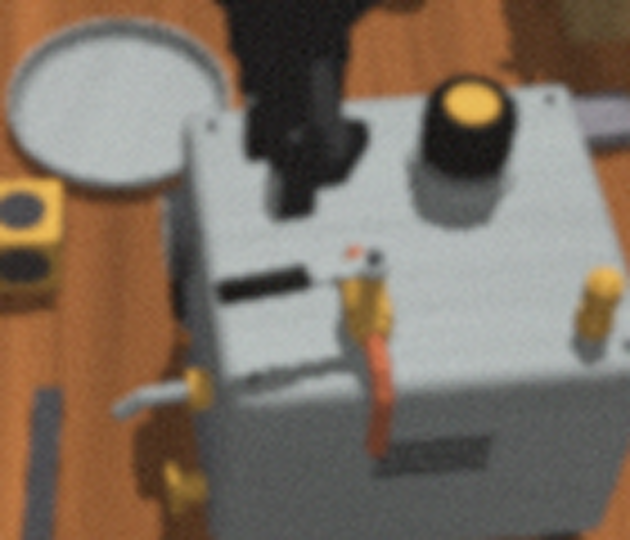

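View pics/top1c.png

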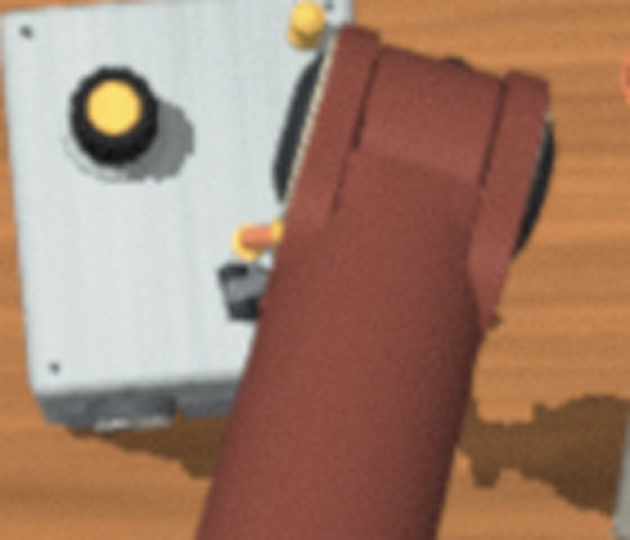

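The tool is above the lever; the black sleeve shows at about (265,285) in the side crop. I'll lower the open fingers astride it.

{"method": "drive_tool", "body": {"motion": "0 0 0.03 0 0.03;0 0 0.03 0 0.03;0 0 0.015 0 0.03;0 0 0.014 0 0.03;0 0 0 0 0.03"}}

```text
clock: 5.15
position: [0.4959, -0.0261, 0.2218]
ee_rot: [-0.0, 0.993, 0.117, -0.001]
contact_force: [-0.2, 0.1, 0.1]
gripper_width: 0.352
```

```bash
python3 - <<'E'
from h import *
from workcell import capture,tip_of
c=capture("side");u,v=proj(c,[.52,-.02,.237]).astype(int)
cv2.imwrite(f"pics/side2c.png",cv2.resize(c["image"][max(0,v-60):v+60,u-70:u+70],None,fx=4.5,fy=4.5,interpolation=cv2.INTER_CUBIC))
# arc plan: pivot, from current angle to open
from workcell import manip
s=manip.read_state();print(s["position"],s["contact_force"],s["joint_positions"].round(2))
pv=np.array([.547,-.0165]);p=s["position"][:2]
a0=np.degrees(np.arctan2(*(p-pv)[::-1]))%360;r=np.linalg.norm(p-pv);print("ang",a0,"r",r)
h=13.4;n=12;a1=277
for i in range(n):
    A=lambda k:np.radians(a0+(a1-a0)*k/n)
    d=.053*np.array([np.cos(A(i+1))-np.cos(A(i)),np.sin(A(i+1))-np.sin(A(i))])
    hh=np.radians(h+(a1-a0)*i/n)
    print(f"{d@[np.cos(hh),np.sin(hh)]:.4f} {d@[np.sin(hh),-np.cos(hh)]:.4f} 0 {-(a1-a0)/n:.1f}")
E
```

```text
[ 0.49634459 -0.02628604  0.22251718] [-0.3712288  -0.0909746   0.41960147] [-0.45  0.45  0.66  1.88 -0.34  0.92 -0.96]
ang 190.93418565987045 r 0.05159202880558461
0.0001 0.0066 0 -7.2
0.0001 0.0066 0 -7.2
0.0001 0.0066 0 -7.2
0.0001 0.0066 0 -7.2
0.0001 0.0066 0 -7.2
0.0001 0.0066 0 -7.2
0.0001 0.0066 0 -7.2
0.0001 0.0066 0 -7.2
0.0001 0.0066 0 -7.2
0.0001 0.0066 0 -7.2
0.0001 0.0066 0 -7.2
0.0001 0.0066 0 -7.2
```

View pics/side2c.png

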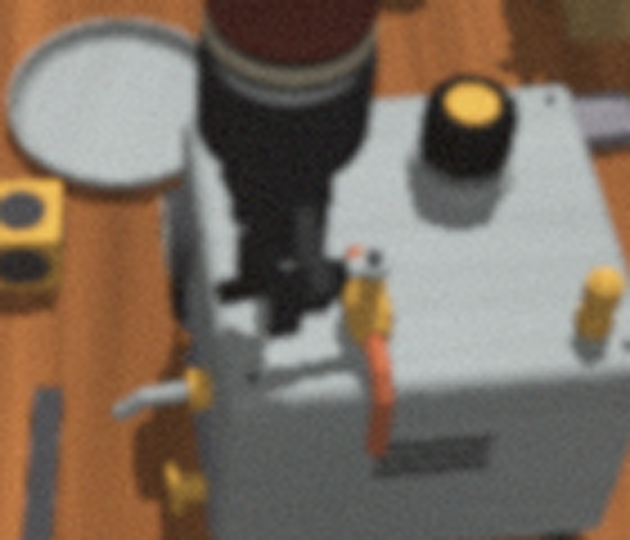

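The fingers straddle the sleeve with no contact force, so I'll narrow the gap and swing.

{"method": "drive_tool", "body": {"motion": "0 0 0 0 0.018;0 0 0 0 0.018;0 0.0066 0 -7.2 0.018;0 0.0066 0 -7.2 0.018;0 0.0066 0 -7.2 0.018;0 0.0066 0 -7.2 0.018;0 0.0066 0 -7.2 0.018;0 0.0066 0 -7.2 0.018", "newtons": 20}}

```text
clock: 6.2
position: [0.5163, -0.0579, 0.2225]
ee_rot: [-0.001, 0.879, 0.477, 0.0]
contact_force: [-1.0, 2.6, 0.0]
gripper_width: 0.21
```

{"method": "drive_tool", "body": {"motion": "0 0.0066 0 -7.2 0.018;0 0.0066 0 -7.2 0.018;0 0.0066 0 -7.2 0.018;0 0.0066 0 -7.2 0.018;0 0.0066 0 -7.2 0.018"}}

```text
clock: 6.82
position: [0.5462, -0.0688, 0.2223]
ee_rot: [-0.001, 0.689, 0.725, -0.0]
contact_force: [-1.6, 1.9, 0.1]
gripper_width: 0.208
```

```bash
python3 - <<'E'
from h import *
plan([.5513,-.0708,.222],94.5+4,2,.018)
E
```

```text
t 6.83 p [ 0.5462 -0.0688  0.2223] head 92.9 tilt 0.17 q [-0.09  0.48  0.26  1.73 -0.15  0.95  0.29] F [-1.6  1.9  0.1] w 0.208
-0.0011 0.0025 0.0002 -2.8 0.018; -0.0012 0.0024 0.0002 -2.8 0.018;
```

{"method": "drive_tool", "body": {"motion": "-0.001 0.004 0 -3 0.018;0 0.004 0 0 0.018;0 0 0 0 0.018"}}

```text
clock: 7.2
position: [0.5546, -0.0701, 0.2222]
ee_rot: [-0.001, 0.672, 0.741, -0.0]
contact_force: [-2.2, 0.2, -0.5]
gripper_width: 0.212
```

{"method": "drive_tool", "body": {"motion": "0 0.002 0 0 0.018;0 0 0 0 0.018"}}

```text
clock: 7.45
position: [0.5546, -0.0701, 0.2221]
ee_rot: [-0.002, 0.672, 0.741, -0.002]
contact_force: [-6.2, 0.8, 3.5]
gripper_width: 0.211
```

The force rose with no further travel, so the lever is at its stop. I'll back off, lift and check.

{"method": "drive_tool", "body": {"motion": "0 -0.003 0 0 0.025;0 0 0 0 0.03;0 0 -0.02 0 0.03;0 0 -0.03 0 0.03;0 0 -0.03 0 0.085;0 0 -0.01 0 0.085"}}

```text
clock: 8.2
position: [0.5555, -0.0707, 0.3144]
ee_rot: [0.002, 0.671, 0.741, 0.001]
contact_force: [0.8, 0.4, -0.4]
gripper_width: 0.767
```

```bash
python3 - <<'E'
from h import *
from workcell import capture,tip_of
plan([.609,.089,.30],-150,14,.085)
c=capture("side");u,v=proj(c,[.54,-.02,.237]).astype(int);np.savez("side3.npz",**c)
for t in("vent_grip","vent_pivot","cap_center"):
  for r in tip_of("side",t)[:2]: print(t,round(r["p"],2),atz(c,*r["location"],.237 if t[0]=="v" else .217).round(3))
cv2.imwrite(f"pics/side3c.png",cv2.resize(c["image"][max(0,v-60):v+60,u-70:u+70],None,fx=4.5,fy=4.5,interpolation=cv2.INTER_CUBIC))
E
```

```text
t 8.2 p [ 0.5555 -0.0707  0.3144] head 95.6 tilt 0.3 q [-0.09  0.41  0.27  1.57 -0.12  1.18  0.3 ] F [ 0.8  0.4 -0.4] w 0.767
0.0110 0.0049 0.0010 -8.2 0.085; 0.0102 0.0064 0.0010 -8.2 0.085; 0.0091 0.0078 0.0010 -8.2 0.085; 0.0079 0.0090 0.0010 -8.2 0.085; 0.0066 0.0101 0.0010 -8.2 0.085; 0.0051 0.0109 0.0010 -8.2 0.085; 0.0035 0.0115 0.0010 -8.2 0.085; 0.0018 0.0119 0.0010 -8.2 0.085; 0.0001 0.0120 0.0010 -8.2 0.085; -0.0016 0.0119 0.0010 -8.2 0.085; -0.0033 0.0116 0.0010 -8.2 0.085; -0.0049 0.0110 0.0010 -8.2 0.085; -0.0064 0.0102 0.0010 -8.2 0.085; -0.0078 0.0092 0.0010 -8.2 0.085; 
vent_grip 0.52 [ 0.554 -0.069  0.237]
vent_pivot 0.52 [ 0.55  -0.019  0.237]
vent_pivot 0.48 [ 0.549 -0.07   0.237]
cap_center 0.68 [0.615 0.089 0.217]
cap_center 0.5 [ 0.627 -0.217  0.217]
```

View pics/side3c.png

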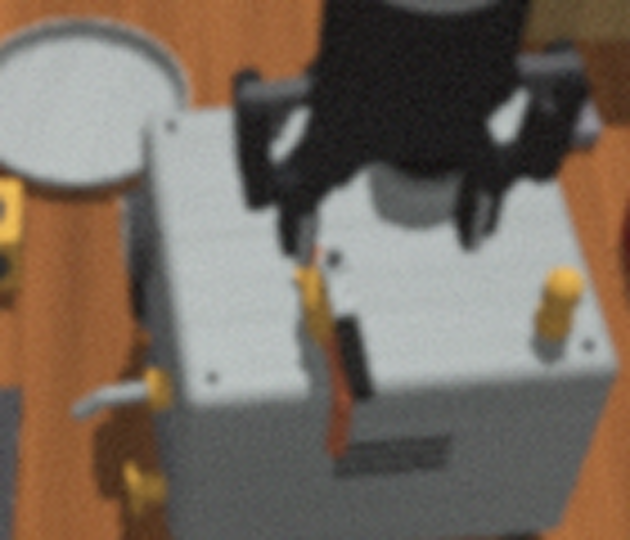

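```bash
python3 - <<'E'
from h import *
plan([.609,.089,.31],-66,16,.085)
E
```

```text
t 8.4 p [ 0.5536 -0.0702  0.3112] head 95.6 tilt 0.1 q [-0.09  0.41  0.27  1.57 -0.12  1.17  0.3 ] F [-0.1  0.3  0. ] w 0.996
0.0096 0.0044 0.0001 10.1 0.085; 0.0102 0.0027 0.0001 10.1 0.085; 0.0105 0.0009 0.0001 10.1 0.085; 0.0105 -0.0010 0.0001 10.1 0.085; 0.0101 -0.0028 0.0001 10.1 0.085; 0.0095 -0.0046 0.0001 10.1 0.085; 0.0085 -0.0062 0.0001 10.1 0.085; 0.0073 -0.0076 0.0001 10.1 0.085; 0.0059 -0.0087 0.0001 10.1 0.085; 0.0043 -0.0096 0.0001 10.1 0.085; 0.0025 -0.0102 0.0001 10.1 0.085; 0.0007 -0.0105 0.0001 10.1 0.085; -0.0012 -0.0105 0.0001 10.1 0.085; -0.0030 -0.0101 0.0001 10.1 0.085; -0.0047 -0.0094 0.0001 10.1 0.085; -0.0063 -0.0084 0.0001 10.1 0.085;
```

{"method": "drive_tool", "body": {"motion": "0.0096 0.0044 0 10.1 0.085;0.0102 0.0027 0 10.1 0.085;0.0105 0.001 0 10.1 0.085;0.0105 -0.001 0 10.1 0.085;0.01 -0.003 0 10.1 0.085;0.0095 -0.0045 0 10.1 0.085;0.0085 -0.006 0 10.1 0.085;0.0075 -0.0075 0 10.1 0.085"}}

```text
clock: 9.4
position: [0.5814, 0.0096, 0.3105]
ee_rot: [-0.0, 0.992, 0.126, -0.002]
contact_force: [0.3, -1.0, -0.4]
gripper_width: 0.993
```

{"method": "drive_tool", "body": {"motion": "0.006 -0.009 0 10.1 0.085;0.0045 -0.0095 0 10.1 0.085;0.0025 -0.01 0 10.1 0.085;0.001 -0.0105 0 10.1 0.085;-0.001 -0.0105 0 10.1 0.085;-0.003 -0.01 0 10.1 0.085;-0.0045 -0.0095 0 10.1 0.085;-0.0065 -0.0085 0 10.1 0.085"}}

```text
clock: 10.4
position: [0.6099, 0.089, 0.3105]
ee_rot: [0.001, 0.837, -0.547, -0.001]
contact_force: [0.1, 0.7, -0.3]
gripper_width: 0.993
```

```bash
python3 - <<'E'
from h import *
from workcell import capture
plan([.609,.089,.205],-66,5,.085)
for n in("side","top"):
  c=capture(n);u,v=proj(c,[.6,.06,.237]).astype(int)
  cv2.imwrite(f"pics/{n}4c.png",cv2.resize(c["image"][max(0,v-60):v+60,u-70:u+70],None,fx=4.5,fy=4.5,interpolation=cv2.INTER_CUBIC))
E
```

```text
t 10.4 p [0.6099 0.089  0.3105] head -66.3 tilt 0.16 q [-0.69  0.65  0.97  1.42 -0.54  1.35 -2.43] F [ 0.1  0.7 -0.3] w 0.993
-0.0001 0.0002 0.0211 -0.1 0.085; -0.0001 0.0002 0.0211 -0.1 0.085; -0.0001 0.0002 0.0211 -0.1 0.085; -0.0001 0.0002 0.0211 -0.1 0.085; -0.0001 0.0002 0.0211 -0.1 0.085;
```

View pics/side4c.png

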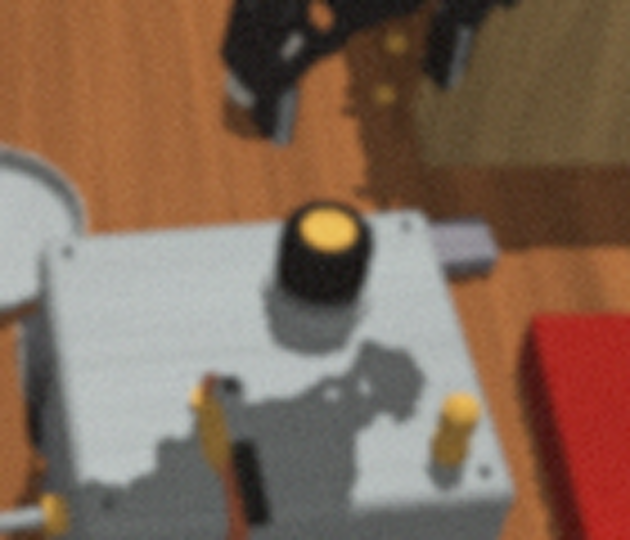

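View pics/top4c.png

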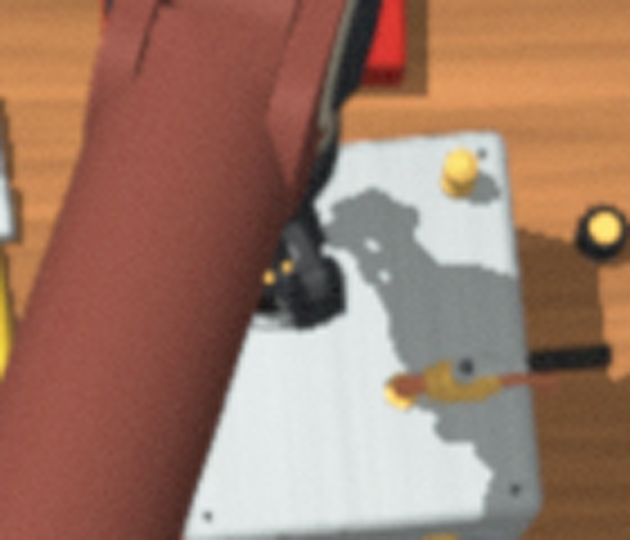

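The lever lies in line with the pipe, and the tool is centred above the cap. I'll descend and grip.

{"method": "drive_tool", "body": {"motion": "0 0 0.03 0 0.085;0 0 0.03 0 0.085;0 0 0.025 0 0.085;0 0 0.024 0 0.085;0 0 0 0 0.085"}}

```text
clock: 11.12
position: [0.6086, 0.0884, 0.2008]
ee_rot: [0.002, 0.839, -0.544, -0.002]
contact_force: [0.2, 0.3, -0.1]
gripper_width: 0.992
```

{"method": "drive_tool", "body": {"motion": "0 0 0 0 0.05;0 0 0 0 0.04;0 0 0 0 0.04;0 0 0 0 0.04;0 0 0 0 0.04;0 0 0 0 0.04", "newtons": 40}}

```text
clock: 11.88
position: [0.6112, 0.0881, 0.2047]
ee_rot: [-0.001, 0.839, -0.544, 0.001]
contact_force: [-0.4, -0.6, 5.7]
gripper_width: 0.557
```

```bash
python3 - <<'E'
from h import *
from workcell import manip
plan([.609,.089,.20],-66,1,.04);print(manip.read_state()["torque"])
E
```

```text
t 11.88 p [0.6112 0.0881 0.2047] head -65.9 tilt 0.15 q [-0.67  0.74  0.91  1.58 -0.63  1.14 -2.34] F [-0.4 -0.6  5.7] w 0.557
-0.0017 0.0016 0.0047 0.1 0.04; 
[-0.05659853  0.15071192  0.01813552]
```

{"method": "drive_tool", "body": {"motion": "0 0 -0.002 0 0.04;0 0 -0.0005 -10 0.04;0 0 -0.0005 -10 0.04;0 0 -0.0005 -10 0.04;0 0 0 0 0.04"}}

```text
clock: 12.5
position: [0.61, 0.0888, 0.2063]
ee_rot: [-0.0, 0.951, -0.31, -0.001]
contact_force: [1.1, -0.4, -1.1]
gripper_width: 0.559
```

```bash
python3 - <<'E'
from h import *
from workcell import manip
plan([.609,.089,.20],-66,1,.04);print(manip.read_state()["torque"])
E
```

```text
t 12.5 p [0.61   0.0888 0.2063] head -36.1 tilt 0.08 q [-0.61  0.69  0.77  1.57 -0.52  1.09 -1.91] F [ 1.1 -0.4 -1.1] w 0.559
-0.0009 0.0004 0.0063 29.9 0.04; 
[ 0.03691908 -0.14109816  0.02431927]
```

{"method": "drive_tool", "body": {"motion": "0 0 -0.0005 -10.5 0.04;0 0 -0.0005 -10.5 0.04;0 0 -0.0005 -10.5 0.04;0 0 -0.0005 -10.5 0.04;0 0 -0.0005 -10.5 0.04;0 0 -0.0005 -10.5 0.04;0 0 -0.0004 -10.5 0.04;0 0 -0.0004 -10.5 0.04"}}

```text
clock: 13.5
position: [0.6107, 0.0911, 0.2101]
ee_rot: [-0.001, 0.913, 0.409, 0.001]
contact_force: [0.5, 3.4, -2.0]
gripper_width: 0.559
```

{"method": "drive_tool", "body": {"motion": "0 0 -0.0005 -10.5 0.04;0 0 -0.0005 -10.5 0.04;0 0 -0.0005 -10.5 0.04;0 0 -0.0005 -10.5 0.04;0 0 -0.0005 -10.5 0.04;0 0 -0.0005 -10.5 0.04;0 0 -0.0004 -10.5 0.04;0 0 -0.0004 -10.5 0.04"}}

```text
clock: 14.5
position: [0.6081, 0.0915, 0.213]
ee_rot: [-0.003, 0.404, 0.915, 0.0]
contact_force: [-2.5, 3.5, -0.5]
gripper_width: 0.557
```

```bash
python3 - <<'E'
from h import *
from workcell import manip
plan([.609,.089,.20],-66,1,.04);print(manip.read_state()["torque"])
E
```

```text
t 14.5 p [0.6081 0.0915 0.213 ] head 132.3 tilt 0.4 q [-0.16  0.58 -0.04  1.55  0.02  1.02  0.54] F [-2.5  3.5 -0.5] w 0.557
-0.0025 -0.0010 0.0130 -161.7 0.04; 
[ 0.67811637  0.50400781 -0.0614433 ]
```

{"method": "drive_tool", "body": {"motion": "0 0 -0.0005 -10.5 0.04;0 0 -0.0005 -10.5 0.04;0 0 -0.0005 -10.5 0.04;0 0 -0.0005 -10.5 0.04;0 0 -0.0005 -10.5 0.04;0 0 -0.0005 -10.5 0.04;0 0 -0.0004 -10.5 0.04;0 0 -0.0004 -10.5 0.04"}}

```text
clock: 15.5
position: [0.6079, 0.0888, 0.2165]
ee_rot: [-0.003, -0.311, 0.95, 0.001]
contact_force: [-2.4, 1.4, -1.2]
gripper_width: 0.553
```

{"method": "drive_tool", "body": {"motion": "0 0 -0.0005 -8 0.04;0 0 0 0 0.04;0 0 -0.002 0 0.04;0 0 0 0 0.04"}}

```text
clock: 16.0
position: [0.6083, 0.0882, 0.2196]
ee_rot: [-0.003, -0.374, 0.927, 0.0]
contact_force: [-5.5, -0.1, -3.8]
gripper_width: 0.557
```

```bash
python3 - <<'E'
from h import *
from workcell import manip
plan([.609,.089,.20],-66,1,.04);print(manip.read_state()["torque"])
E
```

```text
t 16.0 p [0.6083 0.0882 0.2196] head -136.0 tilt 0.32 q [ 0.1   0.61 -0.47  1.53  0.3   1.08  1.89] F [-5.5 -0.1 -3.8] w 0.557
-0.0010 0.0001 0.0196 -70.0 0.04; 
[ 0.09075358  1.14838804 -0.04225768]
```

{"method": "drive_tool", "body": {"motion": "0 0 -0.003 0 0.04;0 0 -0.003 0 0.04;0 0 0 0 0.04"}}

```text
clock: 16.38
position: [0.6085, 0.0883, 0.2262]
ee_rot: [-0.002, -0.375, 0.927, 0.0]
contact_force: [-5.0, -0.0, -3.6]
gripper_width: 0.557
```

{"method": "drive_tool", "body": {"motion": "0 0 -0.008 0 0.04;0 0 -0.01 0 0.04;0 0 -0.01 0 0.04;0 0 -0.01 0 0.04;0 0 -0.015 0 0.04;0 0 -0.02 0 0.04;0 0 -0.01 0 0.04;0 0 0 0 0.04"}}

```text
clock: 17.38
position: [0.6108, 0.0887, 0.3107]
ee_rot: [0.001, -0.375, 0.927, -0.0]
contact_force: [-0.5, -0.3, -1.8]
gripper_width: 0.558
```

```bash
python3 - <<'E'
from h import *
from workcell import capture,recognise,tip_of
plan([.424,.3055,.31],-136,6,.04)
for n in("side","top"):
  c=capture(n);np.savez(n+"5.npz",**c)
  cv2.imwrite(f"pics/{n}5.png",c["image"])
  for r in tip_of(n,"dish")[:3]:print(n,round(r["p"],2),atz(c,*r["location"],0).round(3))
E
```

```text
t 17.38 p [0.6108 0.0887 0.3107] head -136.0 tilt 0.12 q [ 0.11  0.54 -0.49  1.39  0.26  1.27  1.94] F [-0.5 -0.3 -1.8] w 0.558
-0.0027 0.0476 0.0001 0.0 0.04; -0.0027 0.0476 0.0001 0.0 0.04; -0.0027 0.0476 0.0001 0.0 0.04; -0.0027 0.0476 0.0001 0.0 0.04; -0.0027 0.0476 0.0001 0.0 0.04; -0.0027 0.0476 0.0001 0.0 0.04; 
side 0.75 [0.425 0.295 0.   ]
side 0.56 [0.175 0.304 0.   ]
top 0.96 [0.178 0.311 0.   ]
top 0.71 [0.423 0.304 0.   ]
top 0.56 [0.644 0.439 0.   ]
```

View pics/side5.png

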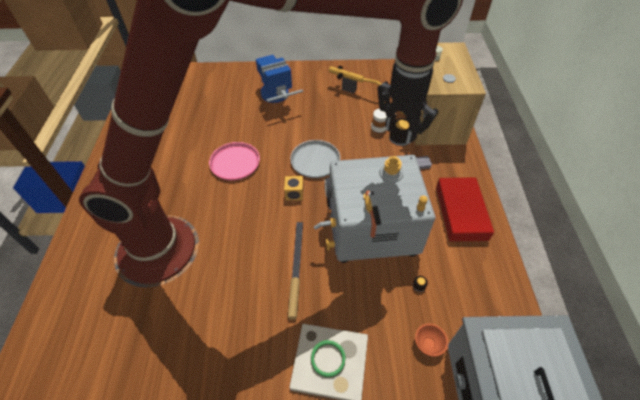

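The cap is in the gripper at (400,130) and the bare brass neck shows at (393,165), so it is free. Next stop is above the steel dish.

{"method": "drive_tool", "body": {"motion": "-0.001 0.02 0 0 0.04;-0.002 0.035 0 0 0.04;-0.002 0.042 0 0 0.04;-0.003 0.047 0 0 0.04;-0.003 0.047 0 0 0.04;-0.002 0.042 0 0 0.04;-0.002 0.032 0 0 0.04;-0.001 0.02 0 0 0.04"}}

```text
clock: 18.58
position: [0.4203, 0.307, 0.3098]
ee_rot: [-0.0, -0.377, 0.926, 0.001]
contact_force: [1.1, 0.5, -1.6]
gripper_width: 0.555
```

```bash
python3 - <<'E'
from h import *
plan([.424,.3055,.02],-136,8,.04)
E
```

```text
t 18.57 p [0.4203 0.307  0.3098] head -135.7 tilt 0.08 q [-0.28  0.38 -0.56  1.66  0.22  1.16  1.44] F [ 1.1  0.5 -1.6] w 0.555
-0.0002 -0.0005 0.0362 0.0 0.04; -0.0002 -0.0005 0.0362 0.0 0.04; -0.0002 -0.0005 0.0362 0.0 0.04; -0.0002 -0.0005 0.0362 0.0 0.04; -0.0002 -0.0005 0.0362 0.0 0.04; -0.0002 -0.0005 0.0362 0.0 0.04; -0.0002 -0.0005 0.0362 0.0 0.04; -0.0002 -0.0005 0.0362 0.0 0.04;
```

{"method": "drive_tool", "body": {"motion": "-0.002 -0.003 0.03 0 0.04;0 0 0.05 0 0.04;0 0 0.055 0 0.04;0 0 0.055 0 0.04;0 0 0.05 0 0.04;0 0 0.03 0 0.04;0 0 0.013 0 0.04;0 0 0 0 0.04"}}

```text
clock: 19.58
position: [0.4265, 0.3043, 0.0267]
ee_rot: [-0.0, -0.375, 0.927, 0.0]
contact_force: [-0.0, -0.2, -2.0]
gripper_width: 0.56
```

```bash
python3 - <<'E'
from h import *
from workcell import capture
plan([.424,.3055,.012],-136,1,.04)
for n in("side","top"):
  c=capture(n);u,v=proj(c,[.424,.3055,.02]).astype(int);np.savez(n+"6.npz",**c)
  cv2.imwrite(f"pics/{n}6c.png",cv2.resize(c["image"][max(0,v-60):v+60,u-70:u+70],None,fx=4.5,fy=4.5,interpolation=cv2.INTER_CUBIC))
E
```

```text
t 19.57 p [0.4265 0.3043 0.0267] head -135.9 tilt 0.05 q [-0.43  0.75 -0.35  1.97  0.5   0.51  1.2 ] F [-0.  -0.2 -2. ] w 0.56
0.0010 0.0026 0.0147 0.1 0.04;
```

View pics/side6c.png

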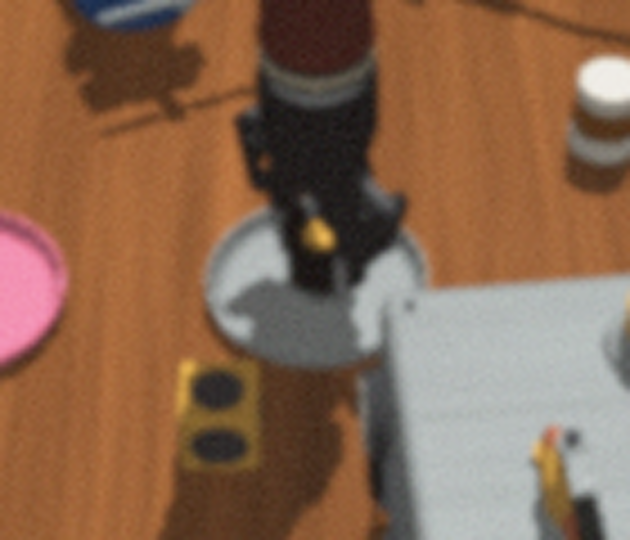

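View pics/top6c.png

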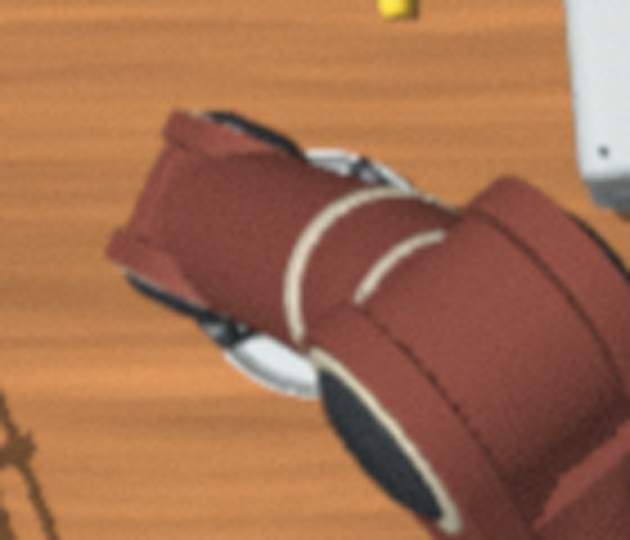

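Cap centred over the dish floor (side crop (315,250)). I'll lower it slowly to contact.

{"method": "drive_tool", "body": {"motion": "0.001 0.002 0.004 0 0.04;0 0 0.004 0 0.04;0 0 0.003 0 0.04;0 0 0.002 0 0.04;0 0 0 0 0.04"}}

```text
clock: 20.3
position: [0.4251, 0.3044, 0.0135]
ee_rot: [-0.0, -0.375, 0.927, -0.0]
contact_force: [0.4, 0.4, -0.5]
gripper_width: 0.561
```

{"method": "drive_tool", "body": {"motion": "0 0 0.001 0 0.04;0 0 0.001 0 0.04;0 0 0 0 0.04"}}

```text
clock: 20.68
position: [0.4251, 0.3044, 0.0116]
ee_rot: [-0.0, -0.375, 0.927, -0.0]
contact_force: [1.3, 0.7, -0.4]
gripper_width: 0.559
```

{"method": "drive_tool", "body": {"motion": "0 0 0.001 0 0.04;0 0 0.001 0 0.04;0 0 0 0 0.04;0 0 0 0 0.04"}}

```text
clock: 21.18
position: [0.4252, 0.3046, 0.0108]
ee_rot: [0.0, -0.375, 0.927, -0.0]
contact_force: [-1.3, -2.0, 7.7]
gripper_width: 0.553
```

The cap rests on the floor (7.7 N at z 0.0108, as predicted). I'll release it and withdraw straight up.

{"method": "drive_tool", "body": {"motion": "0 0 -0.001 0 0.045;0 0 0 0 0.052;0 0 0 0 0.06;0 0 0 0 0.066;0 0 0 0 0.066;0 0 0 0 0.066"}}

```text
clock: 21.92
position: [0.4251, 0.3045, 0.0107]
ee_rot: [-0.0, -0.375, 0.927, -0.0]
contact_force: [-0.9, -0.2, -0.2]
gripper_width: 0.773
```

{"method": "drive_tool", "body": {"motion": "0 0 -0.015 0 0.066;0 0 -0.03 0 0.066;0 0 -0.05 0 0.066;0 0 -0.05 0 0.066;0 0 -0.05 0 0.066;0 0 -0.05 0 0.066;0 -0.03 -0.03 0 0.066;0 0 0 0 0.066"}}

```text
clock: 22.92
position: [0.4486, 0.2817, 0.289]
ee_rot: [0.003, -0.373, 0.928, -0.0]
contact_force: [-0.2, 0.6, -1.2]
gripper_width: 0.774
```

```bash
python3 - <<'E'
from h import *
from workcell import capture,tip_of
plan([.424,.3055,.3],-136,1,.04)
for n in("side","top"):
  c=capture(n);u,v=proj(c,[.47,.15,.02]).astype(int);np.savez(n+"7.npz",**c)
  for t,h in(("cap_center",.023),("dish",0),("vent_grip",.237)):
    print(n,t,[(round(r["p"],2),atz(c,*r["location"],h).round(3).tolist()) for r in tip_of(n,t)[:3]])
  w=cloud(c);m=(abs(w[...,2]-.043)<.008)&(np.hypot(w[...,0]-.424,w[...,1]-.3055)<.07)
  print("cap top",np.nanmedian(w[m],0),m.sum())
  cv2.imwrite(f"pics/{n}7c.png",cv2.resize(c["image"][max(0,v-80):v+80,max(0,u-110):u+110],None,fx=3.6,fy=3.6,interpolation=cv2.INTER_CUBIC))
E
```

```text
t 22.93 p [0.4486 0.2817 0.289 ] head -136.2 tilt 0.39 q [-0.22  0.42 -0.56  1.68  0.25  1.11  1.48] F [-0.2  0.6 -1.2] w 0.774
0.0013 0.0342 -0.0110 -0.2 0.04; 
side cap_center [(0.82, [0.421, 0.309, 0.023]), (0.76, [0.682, -0.125, 0.023]), (0.63, [0.422, 0.278, 0.023])]
side dish [(0.83, [0.426, 0.296, -0.0]), (0.74, [0.179, 0.3, 0.0])]
side vent_grip [(0.78, [0.549, -0.072, 0.237])]
cap top [0.42711841 0.30201723 0.04174229] 148
top cap_center [(0.74, [0.379, -0.05, 0.023]), (0.45, [0.699, 0.204, 0.023])]
top dish [(0.92, [0.173, 0.305, 0.0])]
top vent_grip [(0.67, [0.558, -0.068, 0.237]), (0.6, [0.544, -0.006, 0.237]), (0.59, [0.368, -0.03, 0.237])]
cap top [nan nan nan] 0
  return np.nanmean(a, axis, out=out, keepdims=keepdims)
```

View pics/side7c.png

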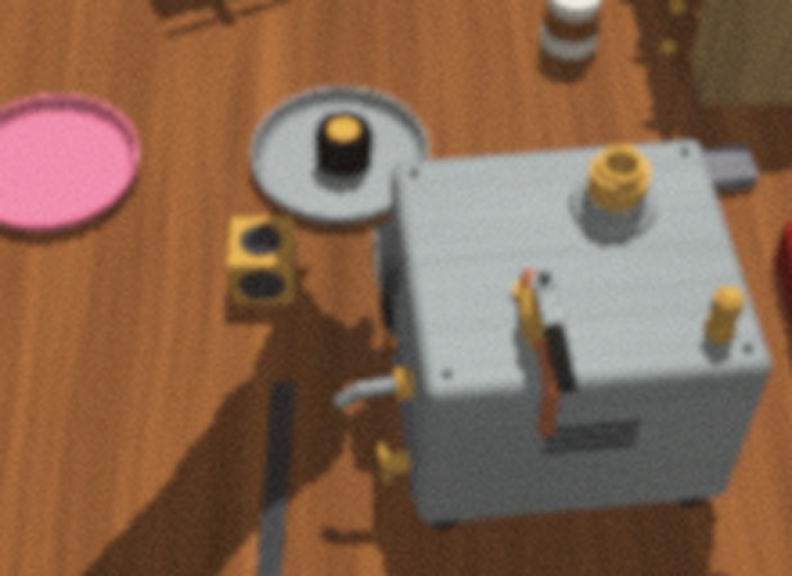

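View pics/top7c.png

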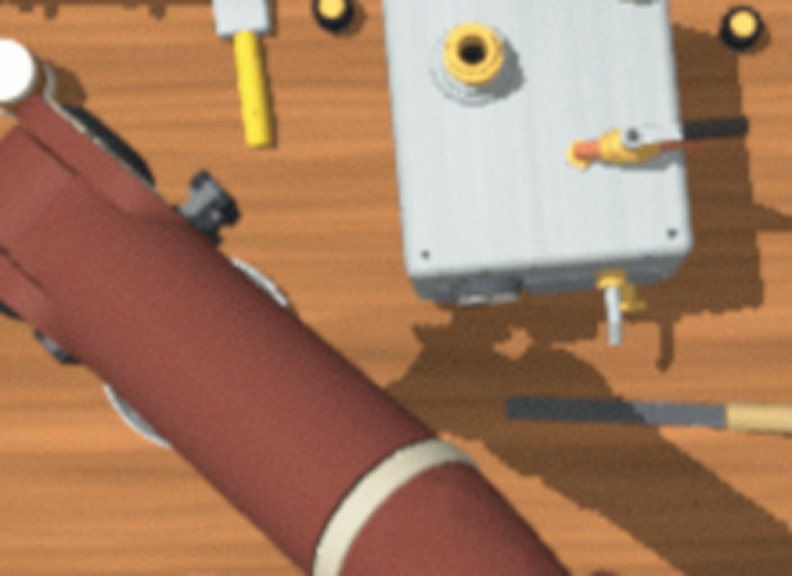

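The cap stands upright in the centre of the steel dish, side crop (343,145), and the lever is in line with the pipe. The arm is clear and nothing else has moved, so I'm handing in.

```bash
python3 -c "
from workcell import manip
print(manip.finish_job())"
```

```text
the job is handed in; nothing more can be done
None
```

I swung the vent lever to its stop, unscrewed the large filler cap about 290° in one grip, and lifted it off the neck. I then lowered it into the steel dish until it touched, released it and withdrew, and handed the job in at about 23 s of the 72 s allowed. `finish_job` gave no verdict.

- **Vent:** the lever is in line with its pipe in both views, with the sleeve at about (0.55, -0.07). When I pushed on at the stop, the force rose with no further travel.
- **Cap:** it stands upright in the dish. From the side camera, its top is at z 0.042 m and its axis at about (0.427, 0.302). I had put the dish centre at (0.424, 0.3055), so the cap is a few millimetres off centre.
- **Dish and bystanders:** the side-camera network puts the dish at (0.426, 0.296), the same to within a millimetre as before the placing. The things in view (dapping block, flux jar, file, brush) looked unmoved. The board, bangle and melting dish were outside the last crops, but looked in place in the picture taken after lifting the cap, and the arm stayed clear of them afterwards.
- **Checks that failed or disagreed:** the arm hid most of the dish from the top camera at the end, so its depth check of the cap found no points. That camera's network reported only the pink dish and unrelated cap points. The cap and dish checks therefore rest on the side camera alone.

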